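Space and press a painted tile in the gluing tray

ROBOT

A 6-joint arm with a two-finger parallel gripper is mounted at the origin on the work surface. World frame = base frame: x ahead of the robot, y to its left, z up, the work surface at z = 0. Lengths are in m, angles in rad, forces in N, time in s.
With the tool pointing down it reaches from about 0.275 to 0.875 m from the base axis. Payload 12.5 kg.
Tool frame: the origin (TCP) lies at the very end of the fingers, on their centre line; the grasp point (between the pads) lies 19 mm behind it; z points along the fingers, y is the line along which they close (so a half turn about z gives the same grasp; the last joint's range is limited). The gripper opens to 85 mm and grips with 20 to 120 N. Pads are 22 mm wide; open, the fingers measure 114 mm over their backs; the gripper's body (76 mm by 85 mm) begins 54 mm behind the grasp point. The pads swing forward as they close: fully open they stand 13 mm farther back than shut.
Start: joints at [1.025, 0.351, 1.652, -0, 1.139, -0.085], TCP at [0.245, 0.493, 0.231] pointing down, gripper open.
Joint ranges: [-2.75, 2.75], [-0.79, 2.1], [0.01, 2.65], [-1.57, 4.71], [0.07, 3.14], [-2.87, 2.87]. Speed limits (rad/s): [2.22, 2.22, 2.79, 3.14, 3.14, 3.14].

INTERFACE

Orientations are given as [roll, pitch, yaw] about the fixed x, y, z axes, in that order (R = Rz(yaw) Ry(pitch) Rx(roll)).
In Python, from plant import manip gives the robot as it stands.
- The arm moves only by the tool carry_out, never from a script. Its argument "commands" is a list of rows, each an object of numbers: "wx", "wy", "wz": the turn, a rotation vector about the tool's x, y, z in rad; "tx", "ty", "tz": the shift along the tool's x, y, z in cm; "jaw": the opening in per cent of the stroke, from 0 (shut) to 100 (fully open). In form: [{"wx": .., "wy": .., "wz": .., "tx": .., "ty": .., "tz": .., "jaw": ..}, ...]. A call has 1 to 12 rows; each row shifts and turns the commanded pose from where the row before left it, along the tool's axes as they then stand; what a row does not reach is not made up. A row lasts 1/12 s, in which the tool goes at most 41.7 mm and 7.16 degrees, less where a joint would pass 70% of its speed; a pose out of reach is approached as far as the arm can. A call is refused whole if a number of a shift passes 4.17 or a number of a turn 0.125, either way. A call with a gripper value outside its range is refused whole. The fingers move at their own pace and stop on an object; "squeeze" is the grip in N (left out, the last holds). Time passes only in rows, so rows that do not move let the fingers close. It gives the time, the measured TCP pose, the force, the opening and the grip force at its end, in the units of the state.
- manip.read_state(): the state, without advancing time (a new reading comes with each control period).
- manip.grab_frame(name): name is "scene" or "top" or "wrist"; returns the picture (480x640x3 uint8, red, green, blue); there is no depth.
- manip.camera_model(name): a dict with "intrinsics" (3x3 intrinsics, pixels), "rvec" (rotation vector, rad) and "tvec" (3), from world to camera coordinates, as OpenCV has them; the wrist camera has in their place "hand_eye" (4x4, takes a point from camera to tool coordinates, whose origin is the TCP and whose axes are the flange's). Camera axes: x right, y down, z forward; pixel columns grow to the right and rows downward; lengths in m; the calibration is good to about 2 mm. A picture is of the moment at which its call begins: read the wrist's pose just before it. camera_model takes no time and is no camera call.
- manip.job_done(): hands the job in; it is judged then, once.
Trained networks look in the newest picture that a camera, given by its name, has taken for a name from the list of things; names that differ only in an ending like _2 or _b are one class to them, and where a whole thing is asked for, a point or a joint stands for the part that bears it (a point fixed in the world has none). Each returns a list of dicts, best first, with "confidence" (0 to 1); they miss things now and then, are a little off and sometimes report something else, mostly with a low value. They report only what shows in the picture. A call takes as long as a camera call. They do not tell look-alikes from the thing itself.
- manip.cut_out(name, camera): "mask" (480x640 bool, what is visible of it) and "pixel" ([column, row] in pixels, amid what is visible of it).
The state is a dict: "time": time; "q": joint angles; "qvel": joint speeds; "tau": joint torques, N m; "ee_pos": TCP position; "tool_rot": TCP orientation; "force": force on the tool from outside, world axes, zero at the start; "wrist_torque": the same for the moment, N m; "opening": finger opening in m; "gripper_force": force on a finger pad.
Only numpy, scipy, OpenCV 4.12 (cv2) and the standard library are available. Lean on these libraries where they do the work, as an engineer would, in place of code of your own. Each camera call takes 0.05 s, during which the arm holds its last target. There are 200 camera calls.

TASK

Take the yellow-gripped wooden spacer from its stand and slide it, blade down, to the floor of the tray in the one gap between a tile and the plain fence that is wide enough for it. With the spacer still in the gripper, push that tile sideways away from that plain fence until its whole edge is flush against the red-faced stop on the other side of its bay, gently enough not to chip it, and finish while still holding the spacer and keeping the tile pressed there. Leave the other two tiles, the paint jars, the pot, the brush and the pencil where they are.

Things in the scene. Friction and masses are not known exactly. Their poses are not given: they have to be found in the camera images.
- tray: fixed wooden tray, 120 (x) x 340 (y) x 22 mm high; origin at its underside's centre. Floor top at z = 6 mm. Three bays in a row along y, each 100 x 100 mm, between 10 mm thick fences up to z = 22 mm. The +y fence of each bay is its red stop (faces at y = +160, +50, -60 mm), across from it a plain fence (+60, -50, -160). One tile per bay, 4 to 7 mm off its stop; order varies
- tile_orange: loose white tile with an orange flower, cut narrow: 90 mm (x) x 73 mm (y) x 12 mm, about 0.22 kg; origin on its underside in the middle of its stop-side edge: it spans y = 0 to -73 mm, x = -45 to +45 mm. Its y axis points to the stop. On its other side is the one gap wide enough for the spacer, 19 to 24 mm
- tile_blue: loose white ceramic tile with a blue flower, 90 mm (x) x 91 mm (y) x 12 mm; origin on its underside in the middle of its edge on the stop side (spans y = 0 to -91 mm). The gaps beside it are 2 to 7 mm, too narrow for the spacer; to be left alone
- tile_green: loose white ceramic tile with a green flower, 90 mm (x) x 91 mm (y) x 12 mm; origin on its underside in the middle of its edge on the stop side (spans y = 0 to -91 mm). The gaps beside it are 2 to 7 mm, too narrow for the spacer; to be left alone
- spacer: wooden spacer, 76 mm tall, about 90 g: dark blade 60 mm long (x) x 9 mm thick (y), from the foot (z = 0) to z = 30 mm; on it a yellow grip block 44 mm (x) x 20 mm (y), z = 30 to 76 mm. Origin at the centre of the foot, z up; both ends alike. It starts upright in its stand, foot 6 mm above the table, blade along the slot
- stand: wooden stand fixed to the table, 110 mm (x) x 70 mm (y) x 22 mm high, with an open-topped slot 70 mm (x) x 14 mm (y) whose floor is at z = 6 mm, in which the spacer stands; origin at the centre of its underside
- jar_orange: paint jar, orange body, black cap, 70 mm across, 115 mm tall, loose, 0.4 kg; origin at the centre of its base; to be left standing where it is
- jar_yellow: paint jar, yellow body, black cap, 70 mm across, 115 mm tall, loose, 0.4 kg; origin at the centre of its base; to be left standing where it is
- jar_red: paint jar, red body, black cap, 70 mm across, 115 mm tall, loose, 0.4 kg; origin at the centre of its base; to be left standing where it is
- water_pot: white plastic pot, 76 mm across, 85 mm tall, loose; origin at the centre of its base; to be left standing where it is
- brush: paint brush 200 mm long lying loose along its x axis on the table behind the tray; to be left where it is
- pencil: yellow pencil 170 mm long, 8 mm thick, lying loose along its x axis on the table behind the tray; to be left where it is
Things that resemble listed ones, but are neither listed nor needed, are in the scene too. What is shaped like the tile_orange but black or purple is not meant. Of the things that look like the stand, the larger one is meant.

How it is judged:
By the outcome, as a careful person would: the job done as asked, in the order asked, and still so for the second after the job is handed in, while the arm keeps its last pose, push and grip.
It also fails if it takes over 38 s, if anything falls off the work surface, if the arm or the gripper's body presses on something with over 40 N, if the wrist force passes 120 N, or if a joint passes its speed limit or range.

## Working session

There is one attempt and no reset: what is moved stays moved. The work goes in short steps, Python scripts to look and compute and a tool call to move; the robot and the scene stay as the last step left them, time stands still between calls to the robot, and variables do not carry over. Pictures are saved under pics/ and viewed, at most 10 in all, crops included, and the job is handed in when it is done.

Besides the shell and the picture viewer there is one more tool, called as name(argument=value, ...) on one line, values as JSON. carry_out: Moves the arm, as the interface text tells. Its arguments: {"type":"object","properties":{"commands":{"type":"array"},"squeeze":{"type":"number"}},"required":["commands"]}

```bash
mkdir -p pics
cat > h.py <<'E'
import numpy as np, cv2
from plant import manip
def cam(n,st=None):
    m=manip.camera_model(n); K=np.array(m["intrinsics"],float)
    if "hand_eye" in m:
        T=np.eye(4); T[:3,:3]=toR(st["tool_rot"]); T[:3,3]=st["ee_pos"]
        W=T@np.array(m["hand_eye"]); R=W[:3,:3].T; t=-R@W[:3,3]
    else:
        R=cv2.Rodrigues(np.array(m["rvec"],float))[0]; t=np.array(m["tvec"],float).ravel()
    return K,R,t
def toR(r):
    r=np.array(r,float)
    if r.shape==(3,3): return r
    from scipy.spatial.transform import Rotation as Ro
    return (Ro.from_euler('xyz',r) if r.size==3 else Ro.from_quat(r)).as_matrix()
def px2w(c,px,z):
    K,R,t=c; px=np.atleast_2d(np.array(px,float))
    d=(R.T@np.linalg.inv(K)@np.c_[px,np.ones(len(px))].T).T
    o=-R.T@t; return o+d*((z-o[2])/d[:,2])[:,None]
def w2px(c,P):
    K,R,t=c; q=(K@(R@np.atleast_2d(P).T+t[:,None])).T; return q[:,:2]/q[:,2:]
def save(n,im): cv2.imwrite("pics/"+n+".png",im[:,:,::-1])
E
python3 - <<'E'
from h import *
s=manip.read_state(); print({k:s[k] for k in("time","ee_pos","tool_rot","force","opening")})
im=manip.grab_frame("top"); save("top0",im); c=cam("top"); print("campos",-c[1].T@c[2])
for n,z in (("tray",.022),("tile_orange",.018),("tile_blue",.018),("tile_green",.018),("spacer",.082),("stand",.022),("jar_orange",.115),("jar_yellow",.115),("jar_red",.115),("water_pot",.085)):
    for d in manip.cut_out(n,"top")[:3]:
        m=d["mask"].astype(np.uint8); r=cv2.minAreaRect(cv2.findNonZero(m))
        b=px2w(c,cv2.boxPoints(r),z)[:,:2]
        print(n,round(d["confidence"],2),np.round(d["pixel"]),m.sum(),np.round(b.mean(0),3),"box",np.round(b,3).tolist())
im=manip.grab_frame("scene"); save("scene0",im)
E
```

```text
{'time': 0.0, 'ee_pos': array([0.24437658, 0.49234737, 0.23075042]), 'tool_rot': array([-3.14040002e+00, -8.76415921e-05,  2.68079039e+00]), 'force': array([ 0.10776561, -1.17310545,  0.25558283]), 'opening': 0.08534109097065522}
campos [0.30654533 0.05081435 1.32583984]
tray 0.71 [321. 259.] 4077 [0.536 0.078] box [[0.518, 0.258], [0.642, 0.229], [0.552, -0.105], [0.431, -0.071]]
tray 0.44 [306. 255.] 1376 [0.54  0.085] box [[0.505, 0.131], [0.595, 0.109], [0.576, 0.039], [0.486, 0.062]]
tile_orange 0.89 [306. 255.] 1460 [0.539 0.085] box [[0.503, 0.133], [0.594, 0.111], [0.575, 0.037], [0.484, 0.06]]
tile_orange 0.69 [279. 360.] 1545 [0.317 0.143] box [[0.307, 0.201], [0.372, 0.165], [0.326, 0.084], [0.262, 0.121]]
tile_orange 0.69 [436. 238.] 1401 [ 0.573 -0.197] box [[0.564, -0.139], [0.629, -0.178], [0.581, -0.255], [0.517, -0.215]]
tile_blue 0.8 [257. 244.] 1656 [0.563 0.184] box [[0.531, 0.238], [0.619, 0.217], [0.594, 0.129], [0.507, 0.151]]
tile_green 0.76 [361. 269.] 1799 [ 0.511 -0.032] box [[0.478, 0.025], [0.567, 0.002], [0.543, -0.089], [0.455, -0.065]]
spacer 0.88 [468
[... 202 characters left out ...]
.6, -0.29]]
stand 0.92 [462. 326.] 1488 [ 0.391 -0.254] box [[0.436, -0.204], [0.456, -0.277], [0.347, -0.303], [0.327, -0.231]]
stand 0.69 [523. 296.] 975 [ 0.45  -0.377] box [[0.476, -0.336], [0.5, -0.387], [0.423, -0.418], [0.4, -0.368]]
jar_orange 0.61 [131. 248.] 1285 [0.542 0.429] box [[0.543, 0.486], [0.597, 0.449], [0.54, 0.372], [0.487, 0.41]]
jar_yellow 0.67 [141. 196.] 1354 [0.65  0.413] box [[0.662, 0.473], [0.711, 0.427], [0.638, 0.353], [0.589, 0.399]]
jar_red 0.6 [490. 189.] 1310 [ 0.649 -0.296] box [[0.637, -0.238], [0.709, -0.311], [0.66, -0.354], [0.59, -0.281]]
water_pot 0.61 [133. 329.] 1312 [0.388 0.43 ] box [[0.425, 0.476], [0.424, 0.388], [0.35, 0.384], [0.351, 0.472]]
```

View pics/top0.png

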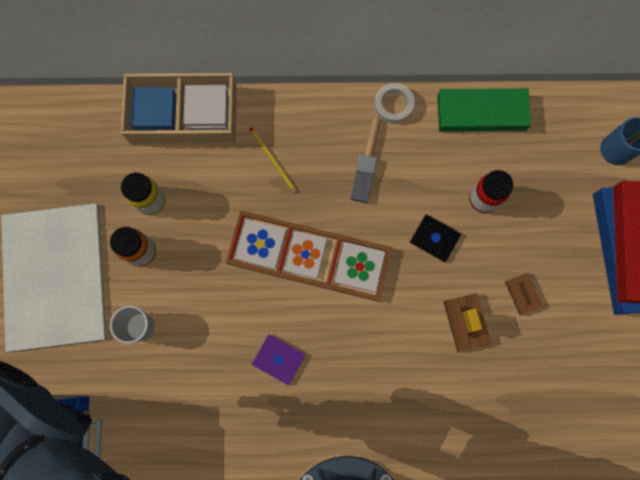

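View pics/scene0.png

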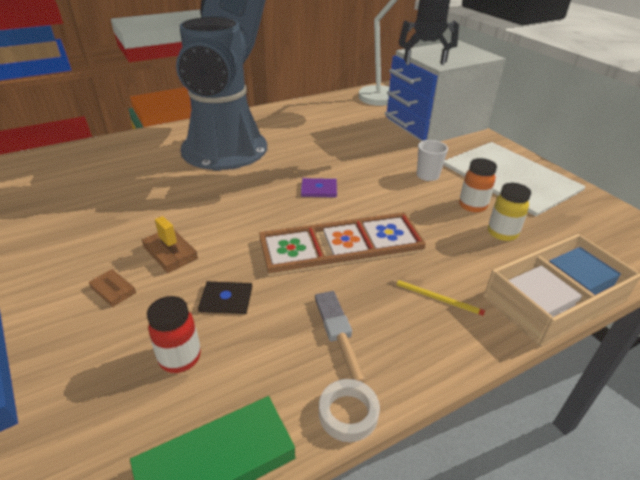

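Top view: the tray spans (228–397, 210–300), with its red stops on the left (+y) side. The orange tile is in the middle bay at (306,255), and the spacer is in the larger stand at (473,319). The black and purple tiles outside the tray are decoys. I'll move above the spacer next.

carry_out(commands=[{"tx": -1.93, "ty": -2.51}, {"tx": -1.93, "ty": -2.51}, {"tx": -1.93, "ty": -2.51}, {"tx": -1.93, "ty": -2.51}, {"tx": -1.93, "ty": -2.51}, {"tx": -1.93, "ty": -2.51}, {"tx": -1.93, "ty": -2.51}, {"tx": -1.93, "ty": -2.51}, {"tx": -1.93, "ty": -2.51}, {"tx": -1.93, "ty": -2.51}, {"tx": -1.93, "ty": -2.51}, {"tx": -1.93, "ty": -2.51}])

```text
invalid input at $.commands[0]: expected keys wx, wy, wz, tx, ty, tz, jaw
```

carry_out(commands=[{"tx": -1.93, "ty": -2.51}, {"tx": -1.93, "ty": -2.51}, {"tx": -1.93, "ty": -2.51}, {"tx": -1.93, "ty": -2.51}, {"tx": -1.93, "ty": -2.51}, {"tx": -1.93, "ty": -2.51}, {"tx": -1.93, "ty": -2.51}, {"tx": -1.93, "ty": -2.51}, {"tx": -1.93, "ty": -2.51}, {"tx": -1.93, "ty": -2.51}, {"tx": -1.93, "ty": -2.51}, {"tx": -1.93, "ty": -2.51}])

```text
invalid input at $.commands[0]: expected keys wx, wy, wz, tx, ty, tz, jaw
```

carry_out(commands=[{"wz": -0.116}, {"wz": -0.116}, {"wz": -0.116}, {"wz": -0.116}, {"wz": -0.116}, {"wz": -0.116}, {}])

```text
invalid input at $.commands[0]: expected keys wx, wy, wz, tx, ty, tz, jaw
```

```bash
cat > meas.py <<'E'
from h import *
import sys
def look(name,pic,items):
    s=manip.read_state(); c=cam("wrist",s)
    print("t",round(s["time"],2),"ee",np.round(s["ee_pos"],4),np.round(s["tool_rot"],4),"F",np.round(s["force"],1))
    im=manip.grab_frame("wrist"); save(pic,im)
    for n,z in items:
        for d in manip.cut_out(n,"wrist")[:2]:
            m=d["mask"].astype(np.uint8); b=px2w(c,cv2.boxPoints(cv2.minAreaRect(cv2.findNonZero(m))),z)[:,:2]
            l=np.linalg.norm(b-np.roll(b,-1,0),axis=1); e=(np.roll(b,-1,0)-b)[l.argmax()]
            print(n,round(d["confidence"],2),np.round(d["pixel"]),"ctr",np.round(b.mean(0),4),"sz",np.round(l[:2],4),"yaw",round(np.arctan(e[1]/e[0]),4))
    return s,c,im
E
python3 - <<'E'
from meas import *
look("w","wrist1",[("spacer",.082),("stand",.022)])
E
```

```text
t 0.6 ee [0.2445 0.4926 0.2313] [3.1416 0.     2.6808] F [ 0.9 -0.  -0.5]
```

carry_out(commands=[{"wx": 0, "wy": 0, "wz": 0, "tx": -1.93, "ty": -2.51, "tz": 0, "jaw": 100}, {"wx": 0, "wy": 0, "wz": 0, "tx": -1.93, "ty": -2.51, "tz": 0, "jaw": 100}, {"wx": 0, "wy": 0, "wz": 0, "tx": -1.93, "ty": -2.51, "tz": 0, "jaw": 100}, {"wx": 0, "wy": 0, "wz": 0, "tx": -1.93, "ty": -2.51, "tz": 0, "jaw": 100}, {"wx": 0, "wy": 0, "wz": 0, "tx": -1.93, "ty": -2.51, "tz": 0, "jaw": 100}, {"wx": 0, "wy": 0, "wz": 0, "tx": -1.93, "ty": -2.51, "tz": 0, "jaw": 100}, {"wx": 0, "wy": 0, "wz": 0, "tx": -1.93, "ty": -2.51, "tz": 0, "jaw": 100}, {"wx": 0, "wy": 0, "wz": 0, "tx": -1.93, "ty": -2.51, "tz": 0, "jaw": 100}, {"wx": 0, "wy": 0, "wz": 0, "tx": -1.93, "ty": -2.51, "tz": 0, "jaw": 100}, {"wx": 0, "wy": 0, "wz": 0, "tx": -1.93, "ty": -2.51, "tz": 0, "jaw": 100}, {"wx": 0, "wy": 0, "wz": 0, "tx": -1.93, "ty": -2.51, "tz": 0, "jaw": 100}, {"wx": 0, "wy": 0, "wz": 0, "tx": -1.93, "ty": -2.51, "tz": 0, "jaw": 100}])

```text
time: 1.75
ee_pos: [0.318, 0.1185, 0.2315]
tool_rot: [3.141, 0.001, 2.681]
force: [0.5, 1.0, 0.3]
opening: 0.0855
gripper_force: 0.0
```

carry_out(commands=[{"wx": 0, "wy": 0, "wz": 0, "tx": -1.93, "ty": -2.51, "tz": 0, "jaw": 100}, {"wx": 0, "wy": 0, "wz": 0, "tx": -1.93, "ty": -2.51, "tz": 0, "jaw": 100}, {"wx": 0, "wy": 0, "wz": 0, "tx": -1.93, "ty": -2.51, "tz": 0, "jaw": 100}, {"wx": 0, "wy": 0, "wz": 0, "tx": -1.93, "ty": -2.51, "tz": 0, "jaw": 100}, {"wx": 0, "wy": 0, "wz": 0, "tx": -1.93, "ty": -2.51, "tz": 0, "jaw": 100}, {"wx": 0, "wy": 0, "wz": 0, "tx": -1.93, "ty": -2.51, "tz": 0, "jaw": 100}, {"wx": 0, "wy": 0, "wz": 0, "tx": -1.93, "ty": -2.51, "tz": 0, "jaw": 100}, {"wx": 0, "wy": 0, "wz": 0, "tx": -1.93, "ty": -2.51, "tz": 0, "jaw": 100}, {"wx": 0, "wy": 0, "wz": 0, "tx": -1.93, "ty": -2.51, "tz": 0, "jaw": 100}, {"wx": 0, "wy": 0, "wz": 0, "tx": -1.93, "ty": -2.51, "tz": 0, "jaw": 100}, {"wx": 0, "wy": 0, "wz": 0, "tx": -1.93, "ty": -2.51, "tz": 0, "jaw": 100}, {"wx": 0, "wy": 0, "wz": 0, "tx": -1.93, "ty": -2.51, "tz": 0, "jaw": 100}])

```text
time: 2.75
ee_pos: [0.3915, -0.2546, 0.2314]
tool_rot: [-3.142, 0.0, 2.68]
force: [0.8, 0.5, 0.2]
opening: 0.0855
gripper_force: 0.0
```

carry_out(commands=[{"wx": 0, "wy": 0, "wz": -0.116, "tx": 0, "ty": 0, "tz": 0, "jaw": 100}, {"wx": 0, "wy": 0, "wz": -0.116, "tx": 0, "ty": 0, "tz": 0, "jaw": 100}, {"wx": 0, "wy": 0, "wz": -0.116, "tx": 0, "ty": 0, "tz": 0, "jaw": 100}, {"wx": 0, "wy": 0, "wz": -0.116, "tx": 0, "ty": 0, "tz": 0, "jaw": 100}, {"wx": 0, "wy": 0, "wz": -0.116, "tx": 0, "ty": 0, "tz": 0, "jaw": 100}, {"wx": 0, "wy": 0, "wz": -0.116, "tx": 0, "ty": 0, "tz": 0, "jaw": 100}, {"wx": 0, "wy": 0, "wz": 0, "tx": 0, "ty": 0, "tz": 0, "jaw": 100}])

```text
time: 3.33
ee_pos: [0.3916, -0.2529, 0.2313]
tool_rot: [-3.141, 0.0, -2.901]
force: [-0.5, -0.3, 1.0]
opening: 0.0854
gripper_force: 0.0
```

Run:
```python
from meas import *
look("w","wrist1",[("spacer",.082),("stand",.022)])
```

```text
t 3.33 ee [ 0.3916 -0.2529  0.2313] [-3.1414  0.     -2.9011] F [-0.5 -0.3  1. ]
spacer 0.82 [310. 212.] ctr [ 0.3858 -0.2602] sz [0.0186 0.0604] yaw 0.2256
stand 0.86 [171. 223.] ctr [ 0.4495 -0.3811] sz [0.0544 0.0815] yaw 0.3214
stand 0.83 [308. 180.] ctr [ 0.393  -0.2602] sz [0.1113 0.0706] yaw 0.2443
```

View pics/wrist1.png

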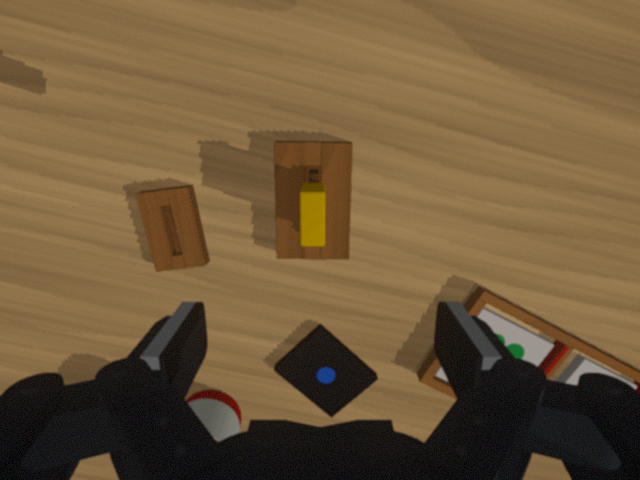

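Wrist view: the spacer's yellow top is centred at about (313,218) and its stand is around (313,200). The smaller decoy stand is at (172,228). I'll fit the bright yellow top face.

Run:
```python
from h import *
s=manip.read_state(); c=cam("wrist",s); im=cv2.imread("pics/wrist1.png")
h=cv2.cvtColor(im,cv2.COLOR_BGR2HSV); m=cv2.inRange(h,(20,150,80),(35,255,255)); m[260:]=0;m[:,:250]=0;m[:,380:]=0
print([int(h[r,313,2]) for r in range(180,252,3)])
for v in (80,170,190):
    mm=m&((h[:,:,2]>v)*255).astype(np.uint8); r=cv2.minAreaRect(cv2.findNonZero(mm)); b=px2w(c,cv2.boxPoints(r),.082)
    l=np.linalg.norm(b-np.roll(b,-1,0),axis=1); e=(np.roll(b,-1,0)-b)[l.argmax()]
    print(v,r,np.round(b.mean(0),4),np.round(l[:2],4),round(np.arctan(e[1]/e[0]),4))
K,R,t=c; print("cam",-R.T@t)
R=toR(s["tool_rot"]); print(np.round(R,3))
```

```text
[62, 83, 92, 90, 132, 160, 160, 159, 160, 159, 159, 158, 162, 162, 158, 160, 161, 161, 162, 161, 161, 163, 133, 114]
80 ((312.0, 214.5), (63.0, 26.0), 90.0) [ 0.3909 -0.2593  0.082 ] [0.0196 0.0499] 0.2156Traceback (most recent call last):
  File "<stdin>", line 6, in <module>
cv2.error: OpenCV(4.12.0) /io/opencv/modules/imgproc/src/convhull.cpp:143: error: (-215:Assertion failed) total >= 0 && (depth == CV_32F || depth == CV_32S) in function 'convexHull'
```

carry_out(commands=[{"wx": 0, "wy": 0, "wz": 0, "tx": -0.11, "ty": -0.6, "tz": 0, "jaw": 100}, {"wx": 0, "wy": 0, "wz": 0, "tx": 0, "ty": 0, "tz": 2.1, "jaw": 80}, {"wx": 0, "wy": 0, "wz": 0, "tx": 0, "ty": 0, "tz": 2.1, "jaw": 80}, {"wx": 0, "wy": 0, "wz": 0, "tx": 0, "ty": 0, "tz": 2.1, "jaw": 80}, {"wx": 0, "wy": 0, "wz": 0, "tx": 0, "ty": 0, "tz": 2.1, "jaw": 80}, {"wx": 0, "wy": 0, "wz": 0, "tx": 0, "ty": 0, "tz": 2.1, "jaw": 80}, {"wx": 0, "wy": 0, "wz": 0, "tx": 0, "ty": 0, "tz": 2.1, "jaw": 80}, {"wx": 0, "wy": 0, "wz": 0, "tx": 0, "ty": 0, "tz": 2.1, "jaw": 80}, {"wx": 0, "wy": 0, "wz": 0, "tx": 0, "ty": 0, "tz": 2.1, "jaw": 80}, {"wx": 0, "wy": 0, "wz": 0, "tx": 0, "ty": 0, "tz": 2.1, "jaw": 80}, {"wx": 0, "wy": 0, "wz": 0, "tx": 0, "ty": 0, "tz": 0, "jaw": 80}], squeeze=60)

```text
time: 4.4
ee_pos: [0.3927, -0.2577, 0.0393]
tool_rot: [3.138, -0.003, -2.908]
force: [-1.0, 1.4, 0.2]
opening: 0.0683
gripper_force: 0.0
```

carry_out(commands=[{"wx": 0, "wy": 0, "wz": 0, "tx": 0, "ty": 0, "tz": 0, "jaw": 40}, {"wx": 0, "wy": 0, "wz": 0, "tx": 0, "ty": 0, "tz": 0, "jaw": 30}, {"wx": 0, "wy": 0, "wz": 0, "tx": 0, "ty": 0, "tz": 0, "jaw": 10}, {"wx": 0, "wy": 0, "wz": 0, "tx": 0, "ty": 0, "tz": 0, "jaw": 0}, {"wx": 0, "wy": 0, "wz": 0, "tx": 0, "ty": 0, "tz": 0, "jaw": 0}, {"wx": 0, "wy": 0, "wz": 0, "tx": 0, "ty": 0, "tz": 0, "jaw": 0}, {"wx": 0, "wy": 0, "wz": 0, "tx": 0, "ty": 0, "tz": 0, "jaw": 0}, {"wx": 0, "wy": 0, "wz": 0, "tx": 0, "ty": 0, "tz": 0, "jaw": 0}])

```text
time: 5.07
ee_pos: [0.3946, -0.2589, 0.0435]
tool_rot: [-3.14, 0.001, -2.907]
force: [-1.1, -0.1, 7.0]
opening: 0.019
gripper_force: 58.8
```

carry_out(commands=[{"wx": 0, "wy": 0, "wz": 0, "tx": 0, "ty": 0, "tz": -1.0, "jaw": 0}, {"wx": 0, "wy": 0, "wz": 0, "tx": 0, "ty": 0, "tz": -2.0, "jaw": 0}, {"wx": 0, "wy": 0, "wz": 0, "tx": 0, "ty": 0, "tz": -2.5, "jaw": 0}, {"wx": 0, "wy": 0, "wz": 0, "tx": 0, "ty": 0, "tz": -2.5, "jaw": 0}, {"wx": 0, "wy": 0, "wz": 0, "tx": 0, "ty": 0, "tz": -2.5, "jaw": 0}, {"wx": 0, "wy": 0, "wz": 0, "tx": 0, "ty": 0, "tz": -2.5, "jaw": 0}, {"wx": 0, "wy": 0, "wz": 0, "tx": 0, "ty": 0, "tz": -2.0, "jaw": 0}, {"wx": 0, "wy": 0, "wz": 0, "tx": 0, "ty": 0, "tz": -1.0, "jaw": 0}])

```text
time: 5.73
ee_pos: [0.3946, -0.2589, 0.2057]
tool_rot: [-3.138, 0.003, -2.906]
force: [-0.0, -0.3, -1.1]
opening: 0.0191
gripper_force: 58.6
```

carry_out(commands=[{"wx": 0, "wy": 0, "wz": 0, "tx": -2.22, "ty": 1.95, "tz": 0, "jaw": 0}, {"wx": 0, "wy": 0, "wz": 0, "tx": -2.22, "ty": 1.95, "tz": 0, "jaw": 0}, {"wx": 0, "wy": 0, "wz": 0, "tx": -2.22, "ty": 1.95, "tz": 0, "jaw": 0}, {"wx": 0, "wy": 0, "wz": 0, "tx": -2.22, "ty": 1.95, "tz": 0, "jaw": 0}, {"wx": 0, "wy": 0, "wz": 0, "tx": -2.22, "ty": 1.95, "tz": 0, "jaw": 0}, {"wx": 0, "wy": 0, "wz": 0, "tx": -2.22, "ty": 1.95, "tz": 0, "jaw": 0}, {"wx": 0, "wy": 0, "wz": 0, "tx": -2.22, "ty": 1.95, "tz": 0, "jaw": 0}, {"wx": 0, "wy": 0, "wz": 0, "tx": -2.22, "ty": 1.95, "tz": 0, "jaw": 0}, {"wx": 0, "wy": 0, "wz": 0, "tx": -2.22, "ty": 1.95, "tz": 0, "jaw": 0}, {"wx": 0, "wy": 0, "wz": 0, "tx": -2.22, "ty": 1.95, "tz": 0, "jaw": 0}, {"wx": 0, "wy": 0, "wz": 0, "tx": -2.22, "ty": 1.95, "tz": 0, "jaw": 0}, {"wx": 0, "wy": 0, "wz": 0, "tx": -2.22, "ty": 1.95, "tz": 0, "jaw": 0}])

```text
time: 6.73
ee_pos: [0.5989, 0.0326, 0.2023]
tool_rot: [3.142, -0.001, -2.906]
force: [0.4, -0.1, -1.0]
opening: 0.0189
gripper_force: 58.8
```

carry_out(commands=[{"wx": 0, "wy": 0, "wz": 0.1225, "tx": 0, "ty": 0, "tz": 0, "jaw": 0}, {"wx": 0, "wy": 0, "wz": 0.1225, "tx": 0, "ty": 0, "tz": 0, "jaw": 0}, {"wx": 0, "wy": 0, "wz": 0.1225, "tx": 0, "ty": 0, "tz": 0, "jaw": 0}, {"wx": 0, "wy": 0, "wz": 0.1225, "tx": 0, "ty": 0, "tz": 0, "jaw": 0}, {"wx": 0, "wy": 0, "wz": 0, "tx": 0, "ty": 0, "tz": 0, "jaw": 0}, {"wx": 0, "wy": 0, "wz": 0, "tx": 0, "ty": 0, "tz": 0, "jaw": 0}])

```text
time: 7.23
ee_pos: [0.5983, 0.0312, 0.2023]
tool_rot: [-3.141, -0.0, 2.891]
force: [0.2, -0.4, -0.9]
opening: 0.0193
gripper_force: 58.7
```

Run:
```python
from meas import *
s,c,im=look("w","wrist2",[("tile_orange",.018),("tray",.022),("tile_blue",.018),("tile_green",.018)])
```

```text
t 7.23 ee [0.5983 0.0312 0.2023] [-3.1415e+00 -4.0000e-04  2.8906e+00] F [ 0.2 -0.4 -0.9]
tile_orange 0.9 [367. 123.] ctr [0.5415 0.0847] sz [0.0894 0.0722] yaw -0.183
tile_orange 0.81 [ 70. 245.] ctr [ 0.5753 -0.1933] sz [0.0752 0.0962] yaw 1.0273
tray 0.63 [318. 110.] ctr [0.5403 0.0768] sz [0.3371 0.1228] yaw 1.3199
tile_green 0.75 [484. 326.] ctr [0.7516 0.1536] sz [0.0101 0.1789] yaw 0.5889
tile_green 0.6 [219. 127.] ctr [ 0.5139 -0.0345] sz [0.0923 0.0912] yaw 1.3456
```

View pics/wrist2.png

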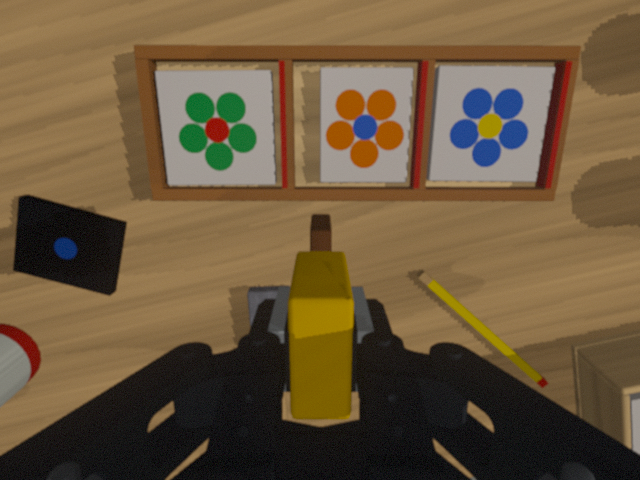

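Wrist view: the held spacer is at (320,330). The wide gap lies between the plain fence's right edge, about (290,62–188), and the orange tile's left edge, about (320,67–184). Next I'll work out its pose.

Run:
```python
from h import *
s=manip.read_state(); c=cam("wrist",s); im=cv2.imread("pics/wrist2.png")
hsv=cv2.cvtColor(im,cv2.COLOR_BGR2HSV)
w=cv2.inRange(hsv,(0,0,120),(180,60,255)); w[:50]=0;w[190:]=0
# per-row tile left edge, fence edge via gradient
L=[];F=[];Rr=[]
g=cv2.cvtColor(im,cv2.COLOR_BGR2GRAY).astype(float)
for r in range(75,180,5):
    d=np.diff(cv2.blur(g,(3,5))[r]); L.append((310+np.argmax(d[310:330]),r+0.))
    v=hsv[r].astype(int); red=[x for x in range(410,432) if (v[x,0]<6 or v[x,0]>174) and v[x,1]>190]; 
    if red: Rr.append((red[0],red[-1],r))
print("L",[(int(a),int(b)) for a,b in L][::4]);print("red",Rr[::4])
for r in (80,125,170): print(r,g[r,276:326].astype(int).tolist())
P=px2w(c,[(321,67),(412,67),(415,184),(320,184)],.018)[:,:2]; print(P.round(4),np.linalg.norm(P-np.roll(P,-1,0),axis=1))
Q=px2w(c,[(292,62),(288,188)],.022)[:,:2]; print("fence",Q.round(4))
T=px2w(c,[(136,46),(579,46),(555,199),(151,199)],.022)[:,:2]; print("tray",T.round(4),np.linalg.norm(T-np.roll(T,-1,0),axis=1),T.mean(0))
a=T[1]-T[0]; a2=T[2]-T[3]; print("yaw",[np.arctan2(-v[0],v[1]) for v in(a,a2)])
e=P[0]-P[3]; print("tile edge yaw",np.arctan2(-e[1],-e[0]) , "fence yaw",np.arctan2(*(Q[1]-Q[0])[::-1]))
```

```text
L [(320, 75), (320, 95), (320, 115), (320, 135), (320, 155), (320, 175)]
red [(421, 426, 75), (420, 424, 95), (418, 423, 115), (417, 422, 135), (416, 420, 155), (415, 418, 175)]
80 [114, 115, 107, 87, 64, 58, 57, 62, 70, 83, 85, 85, 86, 85, 86, 83, 87, 116, 142, 152, 149, 149, 149, 151, 149, 147, 139, 126, 114, 113, 116, 115, 114, 117, 114, 114, 114, 116, 116, 113, 115, 113, 113, 110, 125, 148, 158, 160, 159, 160]
125 [105, 104, 102, 102, 86, 70, 61, 59, 66, 69, 76, 82, 85, 85, 84, 84, 82, 88, 115, 133, 138, 136, 138, 139, 136, 130, 115, 106, 105, 105, 103, 104, 107, 106, 104, 104, 104, 107, 104, 104, 105, 106, 103, 105, 123, 149, 156, 159, 158, 158]
170 [90, 95, 98, 98, 95, 88, 69, 60, 62, 58, 65, 77, 82, 85, 85, 81, 82, 80, 90, 113, 126, 130, 130, 130, 128, 128, 120, 105, 99, 97, 101, 100, 100, 98, 98, 97, 97, 100, 98, 99, 97, 99, 99, 103, 121, 146, 157, 155, 154, 158]
[[0.4901 0.0601]
 [0.5078 0.1285]
 [0.5983 0.1141]
 [0.5782 0.0365]] [0.07071722 0.09165283 0.08019342 0.09123331]
fence [[0.4816 0.0393]
 [0.5742 0.0099]]
tray [[ 0.4413 -0.0719]
 [ 0.5252  0.2527]
 [ 0.6395  0.2253]
 [ 0.5542 -0.1044]] [0.3352575  0.11753924 0.34060777 0.11749996] [0.5400667  0.07541742]
yaw [np.float64(-0.2527897240309316), np.float64(-0.25298470485823976)]
tile edge yaw -0.26164176118942956 fence yaw -0.3081130069473613
```

carry_out(commands=[{"wx": 0, "wy": 0, "wz": 0, "tx": 2.23, "ty": -0.35, "tz": 0, "jaw": 0}, {"wx": 0, "wy": 0, "wz": 0, "tx": 2.23, "ty": -0.35, "tz": 0, "jaw": 0}, {"wx": 0, "wy": 0, "wz": 0, "tx": 2.23, "ty": -0.35, "tz": 0, "jaw": 0}, {"wx": 0, "wy": 0, "wz": 0, "tx": 0, "ty": 0, "tz": 2.5, "jaw": 0}, {"wx": 0, "wy": 0, "wz": 0, "tx": 0, "ty": 0, "tz": 2.5, "jaw": 0}, {"wx": 0, "wy": 0, "wz": 0, "tx": 0, "ty": 0, "tz": 2.5, "jaw": 0}, {"wx": 0, "wy": 0, "wz": 0, "tx": 0, "ty": 0, "tz": 2.5, "jaw": 0}, {"wx": 0, "wy": 0, "wz": 0, "tx": 0, "ty": 0, "tz": 2.0, "jaw": 0}, {"wx": 0, "wy": 0, "wz": 0, "tx": 0, "ty": 0, "tz": 0.7, "jaw": 0}, {"wx": 0, "wy": 0, "wz": 0, "tx": 0, "ty": 0, "tz": 0, "jaw": 0}, {"wx": 0, "wy": 0, "wz": 0, "tx": 0, "ty": 0, "tz": 0, "jaw": 0}])

```text
time: 8.4
ee_pos: [0.5316, 0.0378, 0.076]
tool_rot: [3.141, 0.0, 2.887]
force: [0.3, 0.3, -1.4]
opening: 0.0192
gripper_force: 58.7
```

Run:
```python
from meas import *
s,c,im=look("w","wrist3",[])
t=manip.grab_frame("top"); big=cv2.resize(t[190:310,210:430],None,fx=3,fy=3,interpolation=cv2.INTER_CUBIC)
save("pair",np.hstack([cv2.resize(im,(640,480))[:, :], np.zeros((480,1,3),np.uint8)])); save("topc",big)
```

```text
t 8.4 ee [0.5316 0.0378 0.076 ] [3.1415e+00 5.0000e-04 2.8873e+00] F [ 0.3  0.3 -1.4]
```

View pics/wrist3.png

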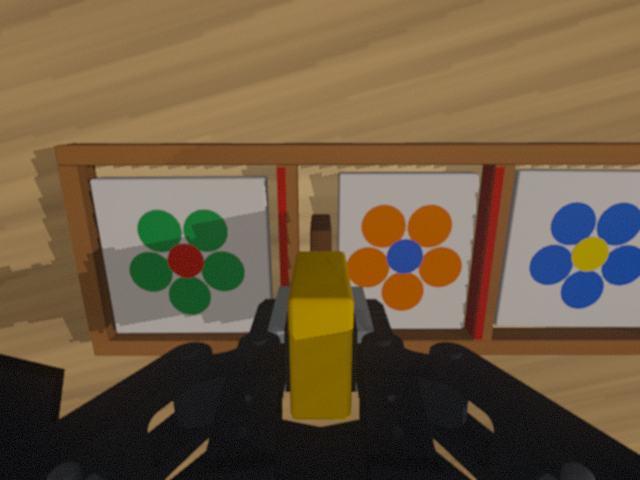

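Wrist view: the blade end (311–330, row 215) is centred between the fence edge at 299 and the tile edge at 339. Lowering it.

carry_out(commands=[{"wx": 0, "wy": 0, "wz": 0, "tx": 0, "ty": 0, "tz": 0.8, "jaw": 0}, {"wx": 0, "wy": 0, "wz": 0, "tx": 0, "ty": 0, "tz": 0.8, "jaw": 0}, {"wx": 0, "wy": 0, "wz": 0, "tx": 0, "ty": 0, "tz": 0.8, "jaw": 0}, {"wx": 0, "wy": 0, "wz": 0, "tx": 0, "ty": 0, "tz": 0.5, "jaw": 0}, {"wx": 0, "wy": 0, "wz": 0, "tx": 0, "ty": 0, "tz": 0, "jaw": 0}, {"wx": 0, "wy": 0, "wz": 0, "tx": 0, "ty": 0, "tz": 0, "jaw": 0}])

```text
time: 9.0
ee_pos: [0.531, 0.0379, 0.0459]
tool_rot: [-3.141, -0.001, 2.887]
force: [0.4, -0.2, -1.0]
opening: 0.0193
gripper_force: 58.7
```

carry_out(commands=[{"wx": 0, "wy": 0, "wz": 0, "tx": 0, "ty": 0, "tz": 0.1, "jaw": 0}, {"wx": 0, "wy": 0, "wz": 0, "tx": 0, "ty": 0, "tz": 0.1, "jaw": 0}, {"wx": 0, "wy": 0, "wz": 0, "tx": 0, "ty": 0, "tz": 0.05, "jaw": 0}, {"wx": 0, "wy": 0, "wz": 0, "tx": 0, "ty": 0, "tz": 0, "jaw": 0}])

```text
time: 9.33
ee_pos: [0.5312, 0.0379, 0.0438]
tool_rot: [3.142, 0.0, 2.887]
force: [-0.3, 0.2, -1.4]
opening: 0.0195
gripper_force: 58.7
```

carry_out(commands=[{"wx": 0, "wy": 0, "wz": 0, "tx": 0, "ty": 0, "tz": 0.05, "jaw": 0}, {"wx": 0, "wy": 0, "wz": 0, "tx": 0, "ty": 0, "tz": 0, "jaw": 0}, {"wx": 0, "wy": 0, "wz": 0, "tx": 0, "ty": 0, "tz": 0, "jaw": 0}])

```text
time: 9.58
ee_pos: [0.5313, 0.0379, 0.0436]
tool_rot: [3.141, 0.0, 2.887]
force: [-1.2, 0.0, 2.7]
opening: 0.0192
gripper_force: 59.0
```

carry_out(commands=[{"wx": 0, "wy": 0, "wz": 0, "tx": 0, "ty": 0, "tz": 0.05, "jaw": 0}, {"wx": 0, "wy": 0, "wz": 0, "tx": 0, "ty": 0, "tz": 0, "jaw": 0}, {"wx": 0, "wy": 0, "wz": 0, "tx": 0, "ty": 0, "tz": 0, "jaw": 0}])

```text
time: 9.83
ee_pos: [0.5313, 0.0379, 0.0435]
tool_rot: [3.142, 0.0, 2.887]
force: [-4.8, 0.6, 10.3]
opening: 0.0195
gripper_force: 60.4
```

Foot is on the floor. I'll ease off the downward load and push along +y.

carry_out(commands=[{"wx": 0, "wy": 0, "wz": 0, "tx": 0, "ty": 0, "tz": -0.06, "jaw": 0}, {"wx": 0, "wy": 0, "wz": 0, "tx": 0, "ty": 0.1, "tz": 0, "jaw": 0}, {"wx": 0, "wy": 0, "wz": 0, "tx": 0, "ty": 0.1, "tz": 0, "jaw": 0}, {"wx": 0, "wy": 0, "wz": 0, "tx": 0, "ty": 0.1, "tz": 0, "jaw": 0}, {"wx": 0, "wy": 0, "wz": 0, "tx": 0, "ty": 0.1, "tz": 0, "jaw": 0}, {"wx": 0, "wy": 0, "wz": 0, "tx": 0, "ty": 0.05, "tz": 0, "jaw": 0}, {"wx": 0, "wy": 0, "wz": 0, "tx": 0, "ty": 0.05, "tz": 0, "jaw": 0}, {"wx": 0, "wy": 0, "wz": 0, "tx": 0, "ty": 0.05, "tz": 0, "jaw": 0}, {"wx": 0, "wy": 0, "wz": 0, "tx": 0, "ty": 0, "tz": 0, "jaw": 0}])

```text
time: 10.58
ee_pos: [0.5327, 0.0431, 0.0435]
tool_rot: [-3.141, 0.0, 2.887]
force: [-0.3, -2.5, 4.4]
opening: 0.0193
gripper_force: 59.5
```

carry_out(commands=[{"wx": 0, "wy": 0, "wz": 0, "tx": 0, "ty": 0.05, "tz": 0, "jaw": 0}, {"wx": 0, "wy": 0, "wz": 0, "tx": 0, "ty": 0.05, "tz": 0, "jaw": 0}, {"wx": 0, "wy": 0, "wz": 0, "tx": 0, "ty": 0.05, "tz": 0, "jaw": 0}, {"wx": 0, "wy": 0, "wz": 0, "tx": 0, "ty": 0.05, "tz": 0, "jaw": 0}, {"wx": 0, "wy": 0, "wz": 0, "tx": 0, "ty": 0, "tz": 0, "jaw": 0}])

```text
time: 11.0
ee_pos: [0.5332, 0.045, 0.0435]
tool_rot: [-3.141, 0.0, 2.887]
force: [-1.2, -3.6, 5.8]
opening: 0.0194
gripper_force: 59.5
```

carry_out(commands=[{"wx": 0, "wy": 0, "wz": 0, "tx": 0, "ty": 0.05, "tz": -0.02, "jaw": 0}, {"wx": 0, "wy": 0, "wz": 0, "tx": 0, "ty": 0.05, "tz": 0, "jaw": 0}, {"wx": 0, "wy": 0, "wz": 0, "tx": 0, "ty": 0.05, "tz": 0, "jaw": 0}, {"wx": 0, "wy": 0, "wz": 0, "tx": 0, "ty": 0, "tz": 0, "jaw": 0}])

```text
time: 11.33
ee_pos: [0.5334, 0.0467, 0.0435]
tool_rot: [3.142, -0.0, 2.887]
force: [0.3, -2.0, 2.6]
opening: 0.0189
gripper_force: 59.1
```

carry_out(commands=[{"wx": 0, "wy": 0, "wz": 0, "tx": 0, "ty": 0.05, "tz": 0, "jaw": 0}, {"wx": 0, "wy": 0, "wz": 0, "tx": 0, "ty": 0.05, "tz": 0, "jaw": 0}, {"wx": 0, "wy": 0, "wz": 0, "tx": 0, "ty": 0, "tz": 0, "jaw": 0}])

```text
time: 11.58
ee_pos: [0.5337, 0.0477, 0.0435]
tool_rot: [3.142, -0.0, 2.887]
force: [-0.5, -1.8, 2.3]
opening: 0.0196
gripper_force: 59.1
```

Run:
```python
from meas import *
s,c,im=look("w","wrist4",[])
```

```text
t 11.58 ee [0.5337 0.0477 0.0435] [ 3.1416e+00 -1.0000e-04  2.8868e+00] F [-0.5 -1.8  2.3]
```

View pics/wrist4.png

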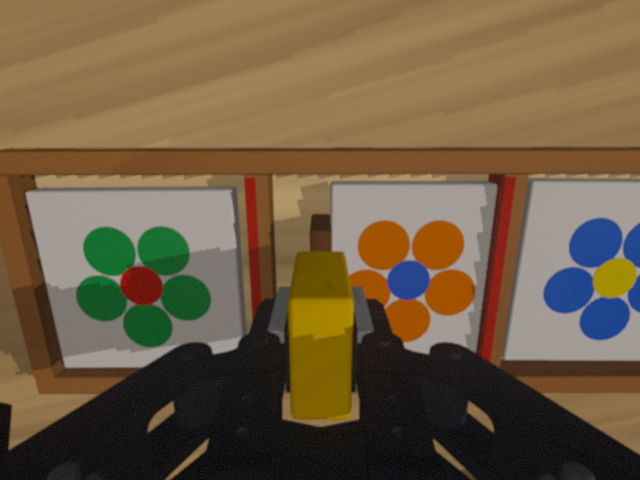

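Wrist view: the blade (311–331) is against the tile's left edge. The tile's right edge (496→480) is still slightly short of the red face. I'll keep pushing.

carry_out(commands=[{"wx": 0, "wy": 0, "wz": 0, "tx": 0, "ty": 0.05, "tz": 0, "jaw": 0}, {"wx": 0, "wy": 0, "wz": 0, "tx": 0, "ty": 0.05, "tz": 0, "jaw": 0}, {"wx": 0, "wy": 0, "wz": 0, "tx": 0, "ty": 0, "tz": 0, "jaw": 0}])

```text
time: 11.88
ee_pos: [0.5338, 0.048, 0.0436]
tool_rot: [-3.141, -0.0, 2.887]
force: [-1.4, -7.1, 3.1]
opening: 0.0193
gripper_force: 59.5
```

carry_out(commands=[{"wx": 0, "wy": 0, "wz": 0, "tx": 0, "ty": 0.05, "tz": 0, "jaw": 0}, {"wx": 0, "wy": 0, "wz": 0, "tx": 0, "ty": 0.05, "tz": 0, "jaw": 0}, {"wx": 0, "wy": 0, "wz": 0, "tx": 0, "ty": 0, "tz": 0, "jaw": 0}])

```text
time: 12.13
ee_pos: [0.5338, 0.0482, 0.0435]
tool_rot: [-3.139, -0.001, 2.888]
force: [-2.0, -12.7, 4.3]
opening: 0.0197
gripper_force: 59.9
```

carry_out(commands=[{"wx": 0, "wy": 0, "wz": 0, "tx": 0, "ty": 0.05, "tz": 0, "jaw": 0}, {"wx": 0, "wy": 0, "wz": 0, "tx": 0, "ty": 0, "tz": 0, "jaw": 0}])

```text
time: 12.3
ee_pos: [0.5339, 0.0483, 0.0436]
tool_rot: [-3.139, -0.001, 2.888]
force: [-3.7, -17.2, 5.0]
opening: 0.0193
gripper_force: 60.1
```

Run:
```python
from meas import *
s,c,im=look("w","wrist5",[]); print(s["wrist_torque"])
save("crop5",cv2.resize(im[160:390,460:540],None,fx=2.5,fy=2.5,interpolation=cv2.INTER_CUBIC))
```

```text
t 12.3 ee [0.5339 0.0483 0.0436] [-3.1388e+00 -7.0000e-04  2.8877e+00] F [ -3.7 -17.2   5. ]
[-3.2442993   0.51903953 -0.00354997]
```

View pics/crop5.png

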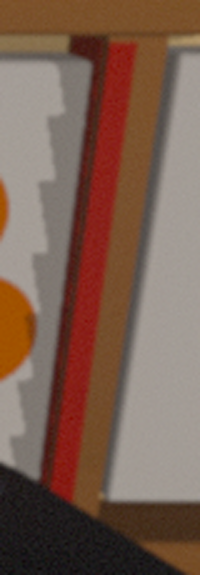

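Crop: the tile's right edge runs parallel to and right up against the red face, with a shaded then a lit red strip beside it. I'll check numerically that it's flush.

Run:
```python
from h import *
s=manip.read_state(); c=cam("wrist",s); im=cv2.imread("pics/wrist5.png")
hsv=cv2.cvtColor(im,cv2.COLOR_BGR2HSV).astype(int); A=[];B=[]
for r in range(190,350,4):
    v=hsv[r]; red=[x for x in range(470,525) if (v[x,0]<7 or v[x,0]>172) and v[x,1]>150]
    if red: A.append((red[0],r+.5)); B.append((red[-1]+1,r+.5))
P=px2w(c,A,.018); Q=px2w(c,B,.022)
def fit(P):
    l=cv2.fitLine(P[:,:2].astype(np.float32),cv2.DIST_HUBER,0,.01,.01).ravel(); return l[2:],np.arctan(l[1]/l[0])
(p,a),(q,b)=fit(P),fit(Q); n=np.array([-np.sin(b),np.cos(b)])
d=(q-P[:,:2])@n*1e3; print("tile yaw",a,"stop yaw",b,"gap mm far..near",d[::5].round(2), np.median(d))
```

```text
tile yaw -0.2516345 stop yaw -0.25073358 gap mm far..near [4.83 4.59 4.78 4.53 4.74 4.48 4.69 4.42] 4.581047137208866
```

Run:
```python
from h import *
s=manip.read_state(); c=cam("wrist",s); im=cv2.imread("pics/wrist5.png").astype(int)
for r in (200,240,280,320):
    x0={200:490,240:485,280:480,320:474}[r]
    print(r,[(x,*im[r,x,::-1].tolist()) for x in range(x0,x0+26,1)])
```

```text
200 [(490, 125, 117, 111), (491, 128, 118, 115), (492, 125, 120, 114), (493, 127, 119, 114), (494, 110, 102, 97), (495, 88, 66, 59), (496, 73, 32, 32), (497, 79, 29, 25), (498, 80, 41, 28), (499, 73, 38, 27), (500, 99, 34, 31), (501, 127, 30, 20), (502, 137, 33, 20), (503, 136, 23, 16), (504, 136, 21, 21), (505, 139, 36, 25), (506, 134, 19, 15), (507, 139, 37, 26), (508, 139, 35, 28), (509, 140, 38, 29), (510, 137, 42, 29), (511, 134, 60, 33), (512, 126, 77, 41), (513, 123, 84, 45), (514, 124, 83, 48), (515, 123, 84, 46)]
240 [(485, 125, 120, 113), (486, 127, 118, 113), (487, 128, 119, 114), (488, 120, 115, 110), (489, 109, 99, 95), (490, 86, 60, 58), (491, 76, 33, 26), (492, 79, 34, 28), (493, 73, 40, 34), (494, 74, 37, 28), (495, 102, 31, 24), (496, 132, 36, 30), (497, 137, 29, 21), (498, 139, 35, 29), (499, 138, 35, 27), (500, 139, 36, 30), (501, 138, 30, 27), (502, 139, 31, 22), (503, 138, 29, 24), (504, 138, 33, 28), (505, 136, 52, 41), (506, 126, 70, 41), (507, 123, 81, 48), (508, 120, 81, 47), (509, 119, 81, 45), (510, 118, 77, 44)]
280 [(480, 129, 121, 115), (481, 127, 119, 1
[... 312 characters left out ...]
9, 34, 33), (498, 137, 27, 17), (499, 137, 41, 32), (500, 132, 63, 44), (501, 120, 74, 38), (502, 115, 77, 42), (503, 116, 78, 42), (504, 117, 79, 46), (505, 120, 80, 46)]
320 [(474, 127, 121, 114), (475, 127, 121, 114), (476, 128, 120, 115), (477, 127, 120, 115), (478, 122, 112, 107), (479, 99, 82, 77), (480, 77, 47, 45), (481, 73, 26, 23), (482, 72, 30, 21), (483, 76, 45, 31), (484, 92, 35, 24), (485, 121, 35, 31), (486, 134, 31, 24), (487, 135, 24, 22), (488, 133, 22, 13), (489, 136, 29, 24), (490, 133, 28, 16), (491, 135, 36, 30), (492, 134, 31, 27), (493, 133, 33, 21), (494, 130, 55, 35), (495, 120, 70, 43), (496, 112, 75, 42), (497, 112, 74, 41), (498, 115, 75, 45), (499, 115, 76, 45)]
```

The tile edge and the stop's top edge stay 5.1 px apart along the whole length. That is just the 4 mm of stop showing above the tile, so the gap is about 0 and the edge is flush. The push is steady at about 17 N, so I'm handing in.

```bash
python3 -c "
from plant import manip
print(manip.job_done())"
```

```text
the job is handed in; nothing more can be done
None
```

I handed the job in with the spacer still gripped, its blade at the tray floor, and the orange tile pressed flush against its red stop at about 17 N; no verdict came back, and I did not re-check the untouched items at the end.

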